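# Empty the gated sample tray into the catch pan

### The job

Two cut stone billets lie in the tipping tray on its stand, the one with the hinged gate at its end. Fold the gate all the way down, then lift the tray by its handle bar so that both billets slide out over the gate into the steel catch pan, and lower the tray back onto its stand, leaving the gate down and letting go. Do not start tipping before the gate is down.

Things in the scene. Friction and masses are not known exactly. Their poses are not given: they have to be found in the camera images.
- tray (a joint): Tilt of the plain aluminium tipping tray, rad: 0 = level on its stand, grows as the handle end rises, stop 0.95. Inside 150 x 84 mm, walls 28 mm high, 4 mm thick; 0.6 kg. Free, lightly damped hinge under the gate end: let go, it sinks back. Stone slides from about 0.27 to 0.4; 0.7 empties it. (A similar tray flat on the bench, with no gate or handle, is not meant.)
- gate (a joint): Gate angle relative to the tray, rad: starts at 0 to 0.08 (upright, shut), grows outwards and down, stop 1.65 (pi/2 = in line with the floor). Stiff: stays where left, 1 N at the tongue moves it; at the stop 8 N down on it lifts the tray. Plate 4 mm thick, 83 wide, 30 high; from the middle of its upper edge a tongue 26 mm wide, 4 thick rises to 62 mm above the hinge.
- tray_lip (a point): Middle of the hinge line of tray and gate, at the gate end of the tray's floor, on its upper face, 85 mm above the bench. Turns with the tray: x points out of the tray through the gate (the way stone leaves; level when the tray is), y along the hinge, z up out of the floor. The floor reaches from x = -150 mm to 0.
- gate_tongue (a point): Point on the tongue's inner face (towards the tray), midway across, 46 mm from the hinge line. Turns with the gate: z points from the hinge to the tongue's tip, x is the outward normal (the way it folds). Pushed outwards and down in an arc about tray_lip it folds; above 30 mm over the hinge the inside is clear of the walls.
- tray_handle (a point): Middle of the tray's handle, a round dark steel bar 10 mm thick, 72 long, parallel to the hinge behind the rear wall: in the tray_lip frame x = -190 mm, z = +48 (133 mm above the bench when level); thin rods at its ends carry it. Pinch from above, fingers before and behind; it turns between them. About 4 N lifts it in an arc of radius 196 mm about the hinge. Axes as tray_lip.
- pan: The catch pan, a loose open steel pan 145 x 150 mm (x, y), 34 mm high, wall 4 mm, 0.5 kg, on the bench under the gate end. Origin at the centre of its underside. It already stands in the right place.
- billet_1: Stone billet, a loose dark brown polished rectangular block 40 x 25 x 10 mm, about 27 g, lying in the gated tray. Origin at the centre of its underside. Another billet like it lies on the bench and one in the flat tray; they are not part of the job.
- billet_2: The second stone billet in the gated tray, the same as billet_1.
Things that resemble listed ones, but are neither listed nor needed, are in the scene too. Leave any red look-alike of the billet_1 alone. What is shaped like the pan but turquoise is not meant.

How it is judged:
On the way, in this order (a step that is already met when the one before it is completed fails the run):
1. the gate is folded down (past 1.3 rad) while the tray is still level and both billets lie in it (value of joint gate above 1.3 rad and value of joint tray below 0.12 rad and x of billet_1 in the frame of tray_lip between -0.155 and 0 m and z of billet_1 in the frame of tray_lip between -0.01 and 0.04 m and x of billet_2 in the frame of tray_lip between -0.155 and 0 m and z of billet_2 in the frame of tray_lip between -0.01 and 0.04 m), for 0.1 s.
2. the tray is being tipped (past 0.14 rad) with the gate down and both billets still in it (value of joint gate above 1.3 rad and value of joint tray above 0.14 rad and x of billet_1 in the frame of tray_lip between -0.155 and 0 m and z of billet_1 in the frame of tray_lip between -0.01 and 0.04 m and x of billet_2 in the frame of tray_lip between -0.155 and 0 m and z of billet_2 in the frame of tray_lip between -0.01 and 0.04 m), for 0.02 s.
At the end, for the whole second after the job is handed in: Both billets lie at rest inside the catch pan, below its rim; the tray is back down on its stand (within 0.06 rad of level) and the gate is still down (past 1.2 rad) (x of billet_1 in the frame of pan between -0.0725 and 0.0725 m and y of billet_1 in the frame of pan between -0.075 and 0.075 m and z of billet_1 in the frame of pan between -0.005 and 0.034 m and linear speed of each of billet_1, billet_2 below 0.03 m/s and x of billet_2 in the frame of pan between -0.0725 and 0.0725 m and y of billet_2 in the frame of pan between -0.075 and 0.075 m and z of billet_2 in the frame of pan between -0.005 and 0.034 m and value of joint tray below 0.06 rad and value of joint gate above 1.2 rad); the robot touches nothing.
It fails at once if the tray was tipped (past 0.14 rad) before the gate was down (value of joint tray above 0.14 rad and value of joint gate below 1.1 rad).
It also fails if it takes over 61 s, if anything falls off the work surface, if the arm or the gripper's body presses on something with over 40 N, if the wrist force passes 120 N, or if a joint passes its speed limit or range.

### The arm

A 6-joint arm with a two-finger parallel gripper is mounted at the origin on the work surface. World frame = base frame: x ahead of the robot, y to its left, z up, the work surface at z = 0. Lengths are in m, angles in rad, forces in N, time in s.
With the tool pointing down it reaches from about 0.325 to 0.85 m from the base axis. Payload 4.4 kg.
Tool frame: the origin (TCP) lies at the centre of the arm's flange, where the gripper is bolted on; the fingertips stand 199 mm ahead of it and the grasp point (between the pads) lies 180 mm ahead of it (grip_depth is the distance from the TCP to the grasp point, in m); z points along the fingers, y is the direction in which the jaws open and shut (so a half turn about z gives the same grasp; the last joint's range is limited). The gripper opens to 94 mm and grips with 3 to 60 N. Pads are 16 mm wide; open, the fingers measure 119 mm over their backs; the gripper's body (75 mm by 177 mm) begins 78 mm behind the grasp point.
Start: joints at [-1.448, 0.207, 1.542, -0, 1.393, -0.15], TCP at [0.155, -0.554, 0.405] pointing down, gripper open.
Joint ranges: [-2.73, 2.73], [-0.86, 2.22], [0.23, 2.46], [-1.11, 4.25], [0.08, 2.63], [-2.82, 2.82]. Speed limits (rad/s): [2.79, 2.79, 3.14, 3.14, 3.14, 3.14].

### API

Orientations are given as a unit quaternion [x, y, z, w].
In Python, from bench import reach, line_to, goto_joints, move_gripper, hold, ik, observe, get_image, get_calibration, PlanningError, hand_in, grip_depth gives the robot as it stands. Calls block until the motion is done:
- reach(position, orientation): joint-space move of the TCP to a pose.
- line_to(position, max_speed=0.15, ori=None, stop_force=None): straight line of the TCP; ori=None keeps the orientation; max_speed is the mean speed in m/s. With stop_force (N) it stops when the force on the tool has changed by that much, and returns True; else False.
- goto_joints(angles): joint-space move.
- move_gripper(opening): opening from 0.0 (shut) to 1.0 (fully open); the grip force is fixed at half the most; returns when the fingers have stopped.
- hold(seconds).
- ik(position, orientation): joint angles nearest the present ones, or None.
- observe(): the state.
- get_image(name): name is "scene" or "top" or "wrist"; returns the picture (420x560x3 uint8, red, green, blue); there is no depth.
- get_calibration(name): a dict with "intrinsics" (3x3 intrinsics, pixels), "pose" (4x4, takes a point from camera to world coordinates); the wrist camera has in their place "hand_eye" (4x4, takes a point from camera to tool coordinates, whose origin is the TCP and whose axes are the flange's). Camera axes: x right, y up, looking along -z (the intrinsics and any distortion apply to the point x, -y, -z); pixel columns grow to the right and rows downward; lengths in m; the calibration is good to about 2 mm. The wrist camera is an equidistant fisheye: a pixel r from the principal point sees the ray r / f radians off the axis. A picture is of the moment at which its call begins: read the wrist's pose just before it. get_calibration takes no time and is no camera call.
A pose or a line that the arm cannot do raises PlanningError and nothing moves.
- hand_in(): hands the job in, once; it reports no verdict.
The state is a dict: "time": time; "joint_positions": joint angles; "joint_velocities": joint speeds; "tau": joint torques, N m; "tcp_pos": TCP position; "orientation": TCP orientation; "force": force on the tool from outside, world axes, zero at the start; "wrist_torque": the same for the moment, N m; "opening": opening from 0.0 (shut) to 1.0 (fully open).
Only numpy, scipy, OpenCV 4.12 (cv2) and the standard library are available. Lean on these libraries where they do the work, as an engineer would, in place of code of your own. Each camera call takes 0.05 s, during which the arm holds its last target.

## Working session

There is one attempt and no reset: what is moved stays moved. The work goes in short steps, each a Python script; the robot and the scene stay as the last script left them, time stands still between calls to the robot, and variables do not carry over. Pictures are saved under pics/ and viewed, and the job is handed in when it is done.

```bash
ls; mkdir -p pics; python3 - <<'E'
from bench import *
import cv2,numpy as np
np.set_printoptions(precision=4,suppress=True)
for n in ("scene","top","wrist"):
    im=get_image(n); cv2.imwrite(f"pics/{n}0.png",im[:,:,::-1]); print(n,get_calibration(n))
print(observe())
E
```

```text
pics
scene {'intrinsics': array([[475.7759,   0.    , 283.1681],
       [  0.    , 475.7759, 206.0324],
       [  0.    ,   0.    ,   1.    ]]), 'pose': array([[ 0.6295, -0.458 ,  0.6276,  1.0776],
       [ 0.7768,  0.386 , -0.4975, -0.3977],
       [-0.0144,  0.8008,  0.5988,  0.6603],
       [ 0.    ,  0.    ,  0.    ,  1.    ]])}
top {'intrinsics': array([[465.8152,   0.    , 282.3171],
       [  0.    , 465.8152, 215.6187],
       [  0.    ,   0.    ,   1.    ]]), 'pose': array([[-0.0101,  0.983 , -0.1835,  0.3633],
       [-0.9996, -0.0148, -0.024 ,  0.0612],
       [-0.0263,  0.1832,  0.9827,  0.824 ],
       [ 0.    ,  0.    ,  0.    ,  1.    ]])}
wrist {'intrinsics': array([[325.1923,   0.    , 280.0575],
       [  0.    , 325.1923, 211.1365],
       [  0.    ,   0.    ,   1.    ]]), 'hand_eye': array([[ 0.001 ,  0.9642,  0.2651,  0.0772],
       [ 1.    , -0.0009, -0.0006,  0.0004],
       [-0.0004,  0.2651, -0.9642,  0.0206],
       [ 0.    ,  0.    ,  0.    ,  1.    ]])}
{'time': 0.15, 'joint_positions': array([-1.4475,  0.2072,  1.5426, -0.    ,  1.3935, -0.1505]), 'joint_velocities': array([-0.0002, -0.0013, -0.0056,  0.0017,  0.0011,  0.    ]), 'tau': array([  0.0001, -37.1319, -28.1812,   0.0698,   0.0327,  -0.0001]), 'tcp_pos': array([ 0.1554, -0.5533,  0.4038]), 'orientation': array([ 0.9906,  0.1365,  0.    , -0.0009]), 'force': array([-0.5139,  0.4967,  0.2893]), 'wrist_torque': array([ 0.0403,  0.0212, -0.0329]), 'opening': 0.9994495862515027}
```

View pics/scene0.png

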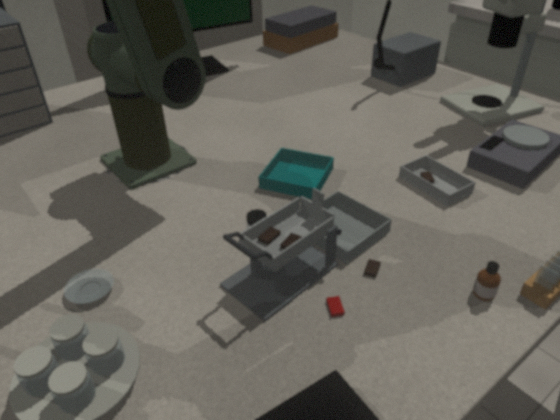

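View pics/top0.png

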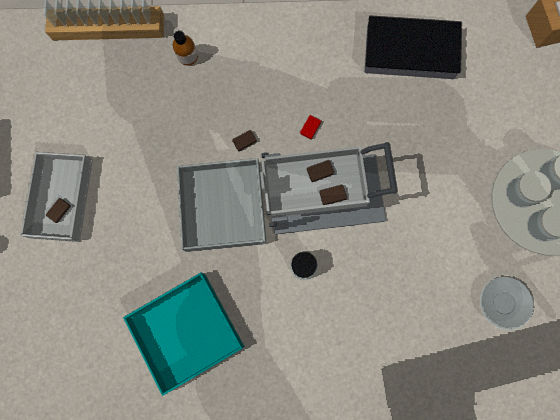

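The scene view shows the gated tray at about (288,232) with its handle at (245,245) and the steel pan beyond the gate. In the top view the tray is at (315,182), the handle at (390,168) and the gate at (266,185). Next, close crops.

```bash
python3 - <<'E'
import cv2
t=cv2.imread("pics/top0.png"); s=cv2.imread("pics/scene0.png")
cv2.imwrite("pics/topc.png",cv2.resize(t[120:260,170:430],None,fx=3,fy=3,interpolation=cv2.INTER_CUBIC))
cv2.imwrite("pics/scenec.png",cv2.convertScaleAbs(cv2.resize(s[170:320,210:400],None,fx=4,fy=4,interpolation=cv2.INTER_CUBIC),alpha=1.5))
E
```

```text
(no output)
```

View pics/topc.png

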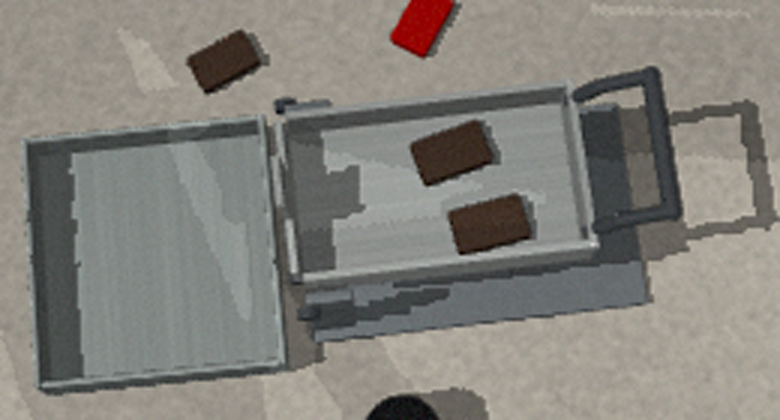

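View pics/scenec.png

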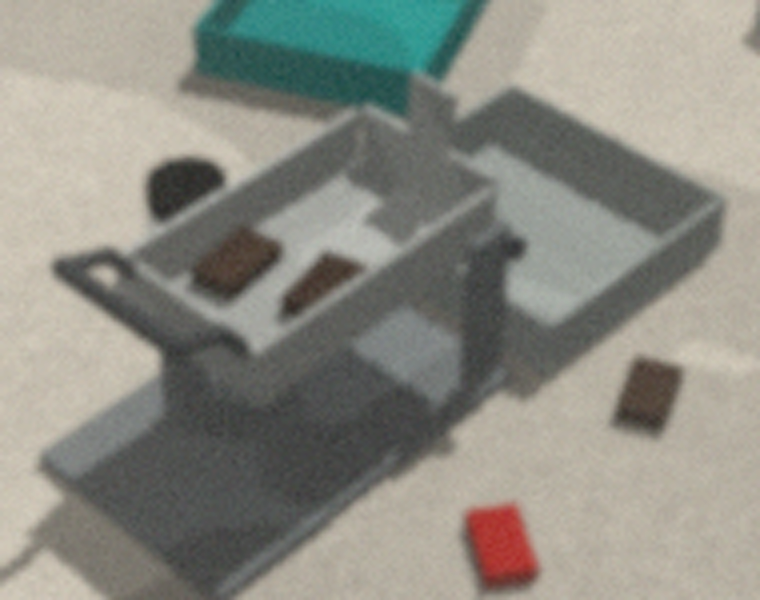

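Candidates, in top-view pixels:
- **Trays:** the gated one with a handle at (315,182) is the one I want. The flat one at (55,196) is not.
- **Billets:** (320,171) and (333,194) lie in the gated tray. Bench (244,140), flat tray (58,209) and red (311,127) are not meant.
- **Pans:** steel (223,205) is the one I want. Turquoise (185,332) is not.

The crop confirms the handle and the gate tongue. Now I'll locate the tray.

```bash
cat > h.py <<'E'
import numpy as np,cv2
from bench import *
np.set_printoptions(precision=4,suppress=True)
def ray(n,u,v):
    c=get_calibration(n);K=c["intrinsics"];P=c["pose"]
    d=np.array([(u-K[0,2])/K[0,0],-(v-K[1,2])/K[1,1],-1.])
    return P[:3,3],P[:3,:3]@d
def on(n,u,v,z):
    o,d=ray(n,u,v);return o+d*(z-o[2])/d[2]
def proj(n,X):
    c=get_calibration(n);K=c["intrinsics"];P=c["pose"]
    p=P[:3,:3].T@(np.asarray(X)-P[:3,3]);return np.array([K[0,2]+K[0,0]*p[0]/-p[2],K[1,2]-K[1,1]*p[1]/-p[2]])
def tri(u1,u2):
    o1,d1=ray("top",*u1);o2,d2=ray("scene",*u2)
    s=np.linalg.lstsq(np.stack([d1,-d2],1),o2-o1,rcond=None)[0]
    a=o1+d1*s[0];b=o2+d2*s[1];return (a+b)/2,np.linalg.norm(a-b)
E
python3 - <<'E'
from h import *
T=lambda x,y:(170+(x-1)/3,120+(y-1)/3)
S=lambda x,y:(210+(x-1.5)/4,170+(y-1.5)/4)
h=[on("top",*T(655,74),.133),on("top",*T(672,214),.133)]
print("handle",h,np.linalg.norm(h[0]-h[1]))
W=[on("top",*T(*p),.113) for p in [(277,112),(570,86),(597,246),(297,280)]]
for w in W: print("wall",w)
for i in range(4):print(np.linalg.norm(W[i]-W[(i+1)%4]))
print("rear corner tri",tri(T(597,246),S(130,262)),tri(T(570,86),S(262,352)),"front",tri(T(277,112),S(492,187)),tri(T(297,280),S(365,106)))
E
```

```text
handle [array([ 0.6019, -0.0863,  0.133 ]), array([ 0.5278, -0.091 ,  0.133 ])] 0.0742720868278713
wall [0.5915 0.11   0.113 ]
wall [ 0.603  -0.0455  0.113 ]
wall [ 0.5161 -0.0559  0.113 ]
wall [0.5006 0.0998 0.113 ]
0.15585994937539982
0.08748720858005248
0.15644265212801547
0.09154317114431541
rear corner tri (array([ 0.5187, -0.0537,  0.1095]), np.float64(0.006495815594288384)) (array([ 0.6048, -0.0444,  0.1107]), np.float64(0.0034651503967242122)) front (array([0.5899, 0.1083, 0.114 ]), np.float64(0.00399724642248827)) (array([0.5015, 0.1014, 0.1141]), np.float64(0.004001768823784909))
```

```bash
cat >> h.py <<'E'
from scipy.spatial.transform import Rotation as Ro
def quat(th,s=1):
    u=np.array([np.cos(th),np.sin(th),0])*s;z=np.array([0,0,-1.])
    return Ro.from_matrix(np.stack([np.cross(u,z),u,z],1)).as_quat()
def wray(u,v,ob):
    c=get_calibration("wrist");K=c["intrinsics"];H=c["hand_eye"]
    a,b=(u-K[0,2])/K[0,0],(v-K[1,2])/K[1,1];r=np.hypot(a,b)
    d=np.array([np.sin(r)*a/r,-np.sin(r)*b/r,-np.cos(r)])
    R=Ro.from_quat(ob["orientation"]).as_matrix()
    return ob["tcp_pos"]+R@H[:3,3],R@H[:3,:3]@d
def won(u,v,z,ob):
    o,d=wray(u,v,ob);return o+d*(z-o[2])/d[2]
E
python3 - <<'E'
from h import *
import pickle
th=np.pi/2+.086
for s in(1,-1):
    print(s,ik([.50,.05,.45],quat(th,s)),ik([.547,.09,.33],quat(th,s)),ik([.56,-.09,.31],quat(th,s)))
s=min((1,-1),key=lambda s:abs(ik([.5,.05,.45],quat(th,s))[5]))
print("s",s)
reach([.52,.05,.46],quat(th,s)); move_gripper(0.)
ob=observe();im=get_image("wrist");cv2.imwrite("pics/w1.png",im[:,:,::-1]);pickle.dump(ob,open("w1.pkl","wb"));print(ob)
E
```

```text
1 [-0.0727  0.0171  1.6568 -0.      1.4677 -1.7295] [ 0.0069  0.2359  1.6684 -0.      1.2373 -1.6499] [-0.3119  0.2847  1.6522 -0.      1.2046 -1.9687]
-1 [-0.0727  0.0171  1.6568 -0.      1.4677  1.4121] [ 0.0069  0.2359  1.6684 -0.      1.2373  1.4917] [-0.3119  0.2847  1.6522 -0.      1.2046  1.1729]
s -1
{'time': 4.075, 'joint_positions': array([-0.0699,  0.0548,  1.5973, -0.    ,  1.4895,  1.4149]), 'joint_velocities': array([ 0.0003, -0.0001, -0.0002,  0.0006,  0.0012, -0.001 ]), 'tau': array([  0.0011, -31.5563, -29.1722,   0.0272,  -0.0705,  -0.    ]), 'tcp_pos': array([0.52, 0.05, 0.46]), 'orientation': array([ 0.9991,  0.043 , -0.    ,  0.    ]), 'force': array([0.4893, 0.1824, 0.3721]), 'wrist_torque': array([0.0571, 0.0168, 0.0411]), 'opening': 0.004920982939647092}
```

```bash
ls pics
```

```text
scene0.png
scenec.png
top0.png
topc.png
w1.png
wrist0.png
```

```bash
python3 - <<'E'
import cv2
t=cv2.imread("pics/w1.png"); cv2.imwrite("pics/w1b.png",cv2.resize(t,(800,600),interpolation=cv2.INTER_CUBIC))
E
```

```text
(no output)
```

View pics/w1b.png

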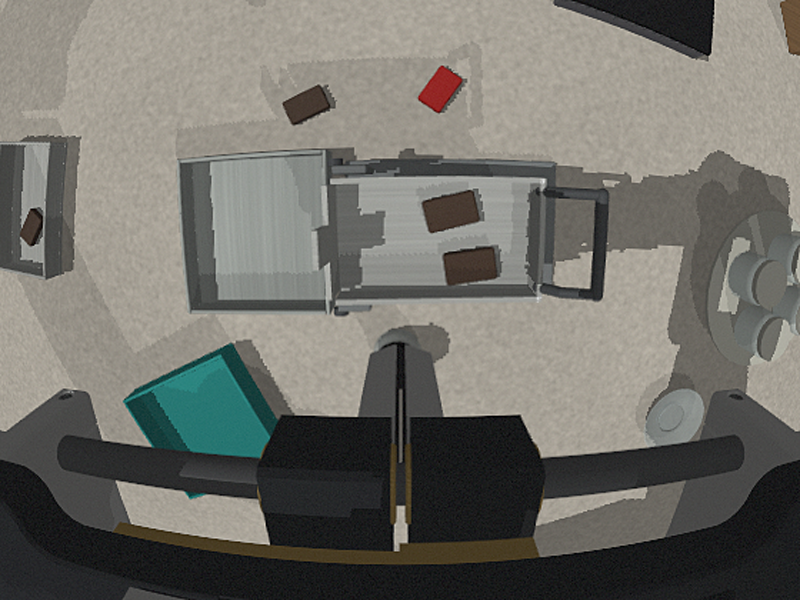

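The wrist view shows the tray with its handle bar from (602,193) to (598,296), the tongue tip at (318,228)–(320,266) and both billets at about (450,211) and (470,266), in the enlarged picture. The closed fingers are at (400,345).

```bash
python3 - <<'E'
from h import *
import pickle
ob=pickle.load(open("w1.pkl","rb"));k=560/800
W=lambda x,y,z:won((x+.5)*k-.5,(y+.5)*k-.5,z,ob)
h=[W(602,196,.133),W(598,293,.133)];print("handle",h,np.linalg.norm(h[0]-h[1]),(h[0]+h[1])/2)
t=[W(318,228,.147),W(320,266,.147)];print("tongue tip inner/outer",t,(t[0]+t[1])/2,np.linalg.norm(t[0]-t[1]))
for n,p in dict(frontA=(331,180),frontB=(332,302),rearA=(548,179),rearB=(541,297)).items(): print(n,W(*p,.113))
m=(h[0]+h[1])/2
for a in(.06,.086,.1):
  u=np.array([-np.sin(a),np.cos(a),0]); print(a,m+.19*u)
# projection sanity of nominal model in top view
E
```

```text
handle [array([ 0.6016, -0.0846,  0.133 ]), array([ 0.5322, -0.0933,  0.133 ])] 0.06993910600626645 [ 0.5669 -0.0889  0.133 ]
tongue tip inner/outer [array([0.561 , 0.1057, 0.147 ]), array([0.5364, 0.103 , 0.147 ])] [0.5487 0.1044 0.147 ] 0.02473975981598658
frontA [0.5915 0.1044 0.113 ]
frontB [0.5032 0.0983 0.113 ]
rearA [ 0.608  -0.0493  0.113 ]
rearB [ 0.5206 -0.0564  0.113 ]
0.06 [0.5555 0.1007 0.133 ]
0.086 [0.5506 0.1004 0.133 ]
0.1 [0.5479 0.1001 0.133 ]
```

```bash
cat >> h.py <<'E'
A=.09; U=np.array([-np.sin(A),np.cos(A),0]); LIP=np.array([.549,.1015,.085]); Q=quat(np.pi/2+A,-1)
Z=np.array([0,0,1.])
def tipc(u,z,a=.0125): return LIP+U*(u-a)+Z*(z+.199)   # TCP for front lower corner at (u,z) in lip frame
E
python3 - <<'E'
from h import *
reach(tipc(-.020,.12),Q)
line_to(tipc(-.020,.046),.1)
f0=observe()["force"];print(observe()["time"],f0)
r=.047
for th in np.arange(0,1.5,.24):
    line_to(tipc(r*np.sin(th),r*np.cos(th)),.05)
    print(th,observe()["force"]-f0)
ob=observe();print(ob["time"]);cv2.imwrite("pics/w2.png",get_image("wrist")[:,:,::-1]);cv2.imwrite("pics/s2.png",cv2.resize(get_image("scene")[150:330,190:430],None,fx=3,fy=3)[:,:,::-1])
E
```

```text
5.3917 [0.7176 0.2909 0.4648]
0.0 [-1.4964 -0.7197 -0.1782]
0.24 [-0.1308 -0.1639  0.124 ]
0.48 [-0.5281 -0.4688 -0.3486]
0.72 [-0.0994 -0.1517 -0.6746]
0.96 [-0.8904 -0.8418 -0.944 ]
1.2 [-0.1672 -0.9177  0.1537]
1.44 [-0.508  -1.2811 -0.9496]
8.1917
```

View pics/s2.png

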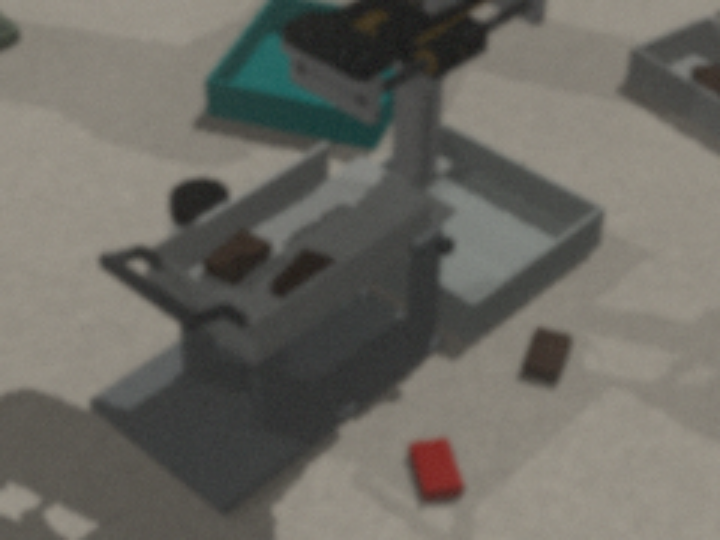

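View pics/w2.png

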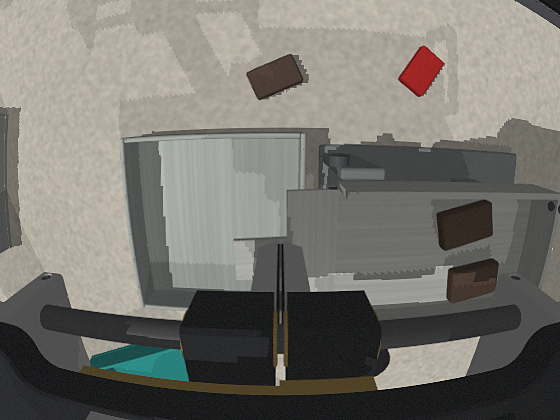

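The gate is nearly flat and the billets are still in the tray. The scene view shows the fingertip at about (415,180) over the tongue. I'll press on to the stop with a force guard.

```bash
python3 - <<'E'
from h import *
line_to(tipc(.047,.001),.03)
hit=line_to(tipc(.046,-.009),.02,stop_force=4)
ob=observe();print(hit,ob["time"],ob["tcp_pos"][2]-.199-.085,ob["force"])
line_to(tipc(.044,.09),.25)
hpos=np.array([.5663,-.0888,.133]); move_gripper(.36)
print(observe()["opening"]*94)
reach(hpos+Z*(.18+.07),Q)
ob=observe();print(ob["time"])
cv2.imwrite("pics/w3.png",get_image("wrist")[:,:,::-1]);cv2.imwrite("pics/t3.png",cv2.resize(get_image("top")[120:260,170:430],None,fx=3,fy=3)[:,:,::-1])
import pickle;pickle.dump(ob,open("w3.pkl","wb"))
E
```

```text
True 8.9417 -0.0022137809191511287 [-0.4178 -0.2122  3.7339]
33.54714897281864
11.05
```

View pics/w3.png

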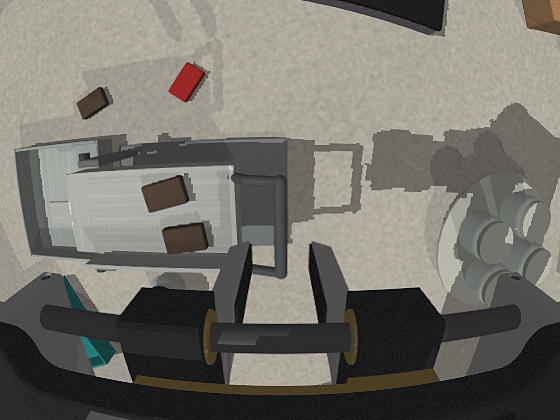

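View pics/t3.png

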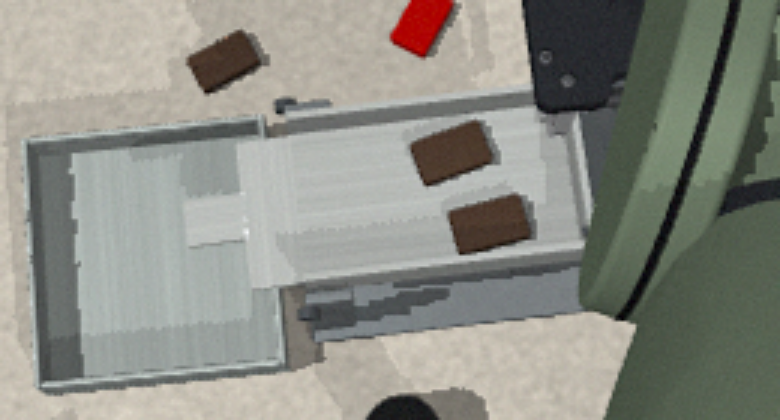

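The top view shows the gate flat, with the plate at (268,210) and the tongue at (215,220), and both billets in the tray. The wrist view shows the bar at column 280, between the fingers at 247 and 318. Descending and gripping.

```bash
python3 - <<'E'
from h import *
ob=observe();f0=ob["force"];p=ob["tcp_pos"].copy()
p[2]=.133+.18+.002
print(line_to(p,.08,stop_force=8),observe()["force"]-f0)
move_gripper(0.)
ob=observe();print(ob["opening"]*94,ob["force"]-f0,ob["tcp_pos"],ob["time"])
cv2.imwrite("pics/w4.png",get_image("wrist")[:,:,::-1])
E
```

```text
False [ 0.7226 -0.0658  0.7946]
8.829140028004925 [ 1.1122 -1.376   2.0643] [ 0.5665 -0.0875  0.3154] 12.6667
```

View pics/w4.png

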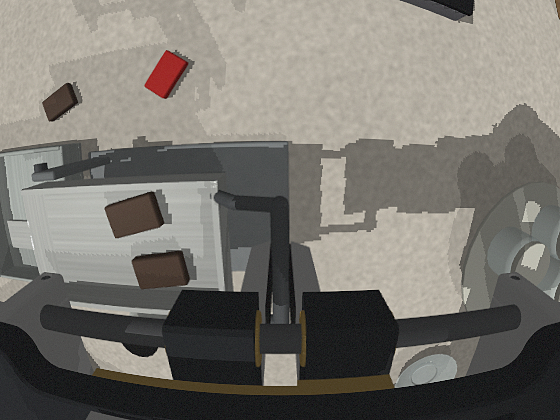

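The bar sits between the pads, with the jaws at about 9 mm. Tipping slowly with force checks.

```bash
cat >> h.py <<'E'
def arc(p0,phi): return p0+U*((-.19*np.cos(phi)+.048*np.sin(phi))+.19)+Z*((.19*np.sin(phi)+.048*np.cos(phi))-.048)
E
python3 - <<'E'
from h import *
ob=observe();p0=ob["tcp_pos"].copy();f0=ob["force"];np.save("p0.npy",p0)
for i,phi in enumerate(np.arange(.08,.77,.085)):
    line_to(arc(p0,phi),.05)
    o=observe();f=o["force"]-f0;print(round(phi,3),o["time"],f,o["opening"]*94)
    if np.linalg.norm(f)>30: print("STOP");break
    if i==2: cv2.imwrite("pics/s5.png",cv2.resize(get_image("scene")[130:320,190:430],None,fx=3,fy=3)[:,:,::-1])
hold(1)
cv2.imwrite("pics/s6.png",cv2.resize(get_image("scene")[130:320,190:430],None,fx=3,fy=3)[:,:,::-1])
cv2.imwrite("pics/t6.png",cv2.resize(get_image("top")[120:260,170:430],None,fx=3,fy=3)[:,:,::-1])
E
```

```text
0.08 13.1833 [ 0.9793 -0.3851 -4.5049] 8.914066898718982
0.165 13.6667 [ 1.1396 -2.0455 -3.8595] 9.035109834385796
0.25 14.15 [ 0.8367 -3.0906 -3.0132] 9.178270794028215
0.335 14.6833 [-0.58   -3.2131 -2.0456] 9.144344849447046
0.42 15.1667 [-1.5354 -5.1869 -0.5963] 8.884201218692011
0.505 15.65 [-1.6647 -4.4871  0.1528] 8.964892491675428
0.59 16.1333 [-2.4315 -5.2463  1.7556] 8.90925028044974
0.675 16.6167 [-3.1617 -6.8006  3.0678] 9.090182686275751
0.76 17.1 [-4.6193 -5.1873  4.9889] 9.121242913314543
```

View pics/s5.png

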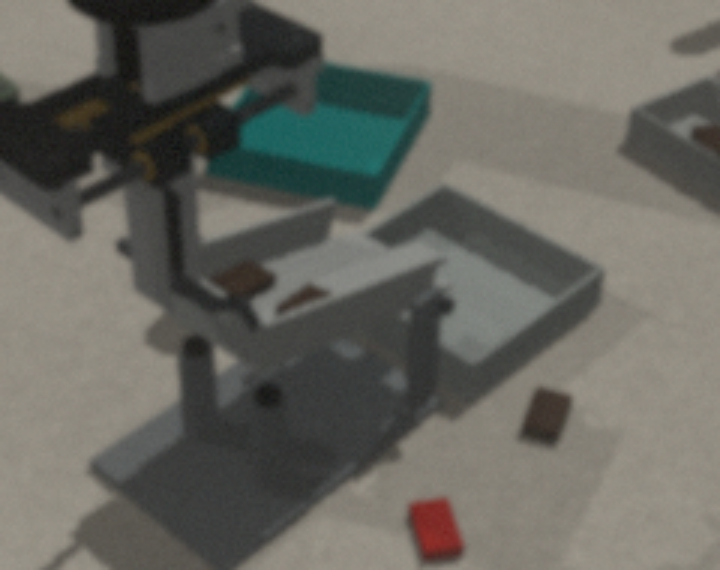

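View pics/s6.png

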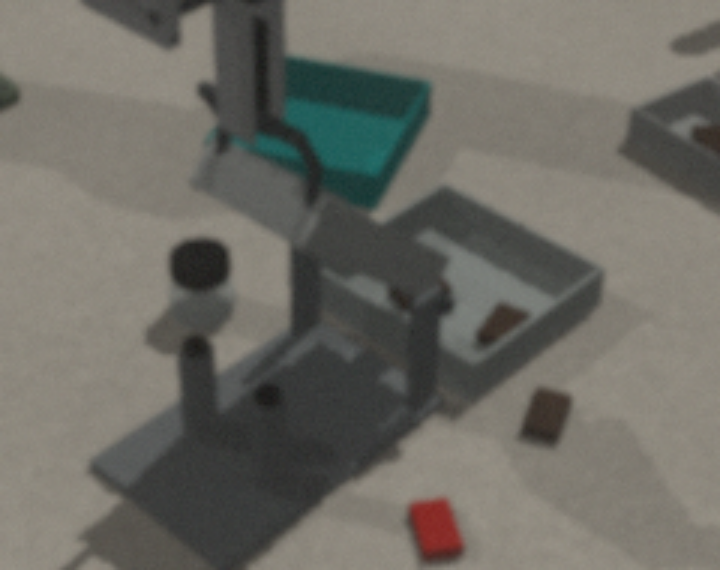

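View pics/t6.png

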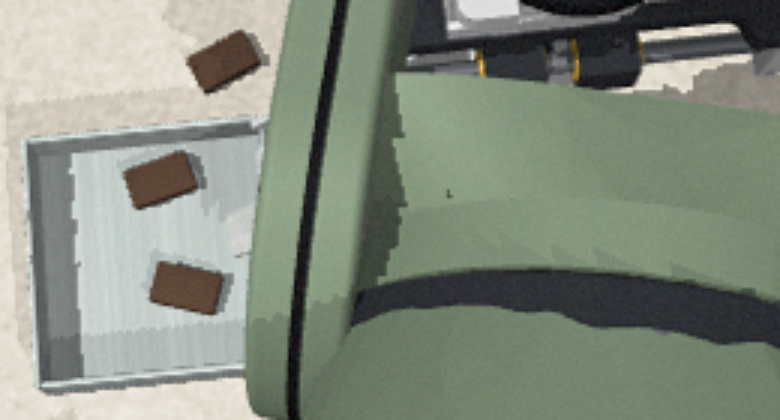

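Both billets lie in the steel pan at (162,180) and (187,288) in the top crop. Lowering along the arc, then releasing.

```bash
python3 - <<'E'
from h import *
p0=np.load("p0.npy")
for phi in list(np.arange(.675,.05,-.085))+[.03,0.0]:
    line_to(arc(p0,phi),.06 if phi>.1 else .03)
o=observe();print(o["time"],o["force"],o["opening"]*94)
move_gripper(.36);hold(.2)
line_to(p0+Z*.1,.1)
print(observe()["force"])
reach(np.array([.35,-.35,.45]),Q)
hold(.3);print(observe()["time"])
cv2.imwrite("pics/s7.png",cv2.resize(get_image("scene")[130:320,190:430],None,fx=3,fy=3)[:,:,::-1])
cv2.imwrite("pics/t7.png",cv2.resize(get_image("top")[120:260,170:430],None,fx=3,fy=3)[:,:,::-1])
E
```

```text
22.7083 [-0.2539 -4.6223  1.829 ] 9.321760260178962
[ 0.5325 -0.2664 -0.7131]
26.2417
```

View pics/s7.png

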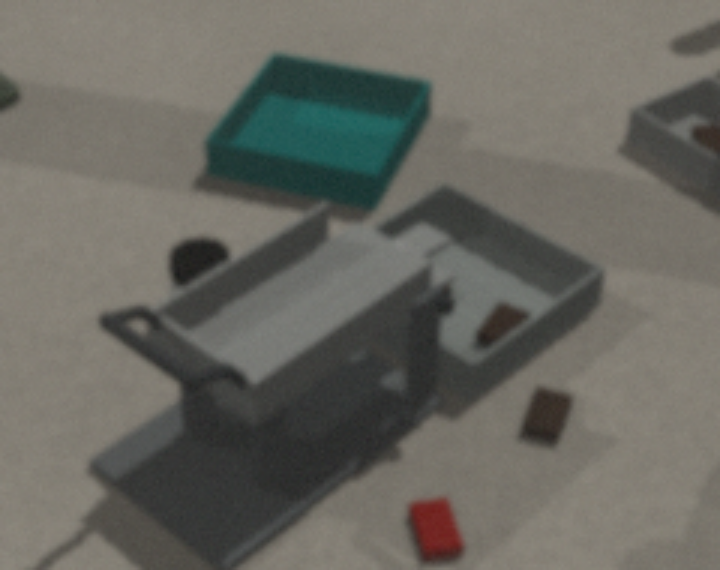

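View pics/t7.png

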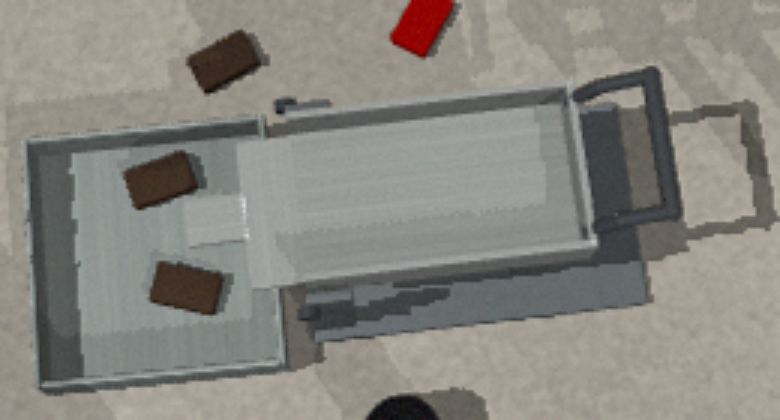

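The top view shows the handle at the same pixels as at the start, (655,72)–(672,215), so the tray is level. The gate is flat, both billets are in the pan, and the arm is clear. Handing in.

```bash
python3 -c "
from bench import *
print(hand_in())"
```

```text
the job is handed in; nothing more can be done
None
```

The job is done and handed in after about 26 s of the 61 s allowed. The hand-in gave no verdict.

- **Gate:** I folded it down with the closed fingertips to its stop. The stop showed as a 4 N contact, with the fingertip 2 mm below the floor line, so the gate is at about 1.6 rad.
- **Tipping:** I pinched the handle bar and lifted the tray along its arc to a commanded 0.76 rad. A picture at about 0.25 rad showed both billets still in the tray with the gate down. The change in wrist force stayed under 9 N.
- **Setting down:** I lowered the tray along the same arc, let go and moved the arm away.

The last pictures show both billets at rest in the steel pan, the tray empty and level with the handle where it was at the start, the gate flat and the arm clear. The scene view hides one billet behind the tray and gate, but the top view shows both. No check failed, although the two-camera measurements of the tray's corners disagreed by 3–6 mm. I therefore placed the arc from where the bar was actually gripped.

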